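# Zero the sample mill's grind ring and back it off

## Task

Find the zero of the small coffee sample mill: turn the slim knurled ring between its two fixed collars clockwise (seen from above), until you feel the burrs just touch, without forcing it. Then turn it back anticlockwise by an eighth of a turn (45 degrees, three of the marks on the upper collar) from where they touched, and let go. Handle the mill only by the ring and its tab, never by its collars, cap or body, and leave the cup, brush and mug where they are.

Things in the scene. Friction and masses are not known exactly. Their poses are not given: they have to be found in the camera images.
- mill: Sample mill bolted to the counter, upright, 131 mm high; origin on its vertical axis at counter height. Round foot 96 mm diameter, 14 mm high; body 54 mm diameter up to 78 mm; fixed lower collar 59 mm diameter, 78 to 90.5 mm; then the adjusting ring; then the upper collar and cap. Its yaw says nothing of where the burrs touch.
- cap_top (a point): Top of the mill's cap on its axis, 131 mm high. The fixed upper collar, 59 mm diameter, reaches from 105.5 to 117 mm, with vertical marks 15 degrees apart round its side; the black cap above it is 50 mm in diameter.
- ring_centre (a point): Centre of the adjusting ring on the mill's axis, 98 mm high. Knurled dark steel, 66 mm outer diameter (3.5 mm proud of both collars all round), 92 to 104 mm high. Hidden inside, 27 mm from the axis, its stud (ring_lug) meets the sprung stop (burr_lug) when the burrs touch.
- ring_tab (a point): A point in the ring's only tab, 47 mm from the mill's axis, at 98 mm height. The tab points radially outward from the ring, 8 mm wide, 93 to 103 mm high, its end 49 mm from the axis.
- ring (a joint): Angle of the ring relative to the mill in rad, growing anticlockwise seen from above. It has a steady friction of about 0.12 N m and stays where left. The burrs touch 0.45 to 1.25 rad clockwise of the start, differently each time; from there the resistance rises by about 5.5 N m per rad: 0.1 N m more counts as touching, 0.6 N m more is forcing.
- cup: White bowl-shaped cupping cup, 92 mm diameter, 62 mm high, standing beside the mill; origin at the centre of its underside. Bystander.
- brush: Dust brush lying on the counter beside the mill, 202x38x17 mm, long along its own x; origin at the centre of its underside. Bystander.
- mug: White mug, 85x116x91 mm, to the right of the cup; origin at its underside. Bystander.

How it is judged:
By the outcome, as a careful person would: the job done as asked, in the order asked, and still so for the second after the job is handed in, with the robot touching nothing.
It also fails if it takes over 67 s, if anything falls off the work surface, if the arm or the gripper's body presses on something with over 40 N, if the wrist force passes 120 N, or if a joint passes its speed limit or range.

## Robot

A 6-joint arm with a two-finger parallel gripper is mounted at the origin on a cart in front of the work surface, level with it; the furniture and walls round the work are solid. World frame = base frame: x ahead of the robot, y to its left, z up, the work surface at z = 0. Lengths are in m, angles in rad, forces in N, time in s.
With the tool pointing down it reaches from about 0.375 to 0.925 m from the base axis. Payload 5.7 kg.
Tool frame: the origin (TCP) lies at the centre of the arm's flange, where the gripper is bolted on; the fingertips stand 182 mm ahead of it and the grasp point (between the pads) lies 163 mm ahead of it; x points along the fingers, y is the direction in which the jaws open and shut, and the axes are right-handed (so a half turn about x gives the same grasp; the last joint's range is limited). The gripper opens to 88 mm and grips with 3 to 60 N. Pads are 20 mm wide; open, the fingers measure 115 mm over their backs; the gripper's body (75 mm by 178 mm) begins 61 mm behind the grasp point.
Start: joints at [1.028, 0.359, 1.51, -0, 1.272, -0.115], TCP at [0.249, 0.546, 0.405] pointing down, gripper open.
Joint ranges: [-2.97, 2.97], [-1.01, 2.36], [0.21, 2.38], [-0.96, 4.11], [0.2, 2.71], [-2.98, 2.98]. Speed limits (rad/s): [2.39, 2.39, 3.14, 3.14, 3.14, 3.14].

## Interface

Orientations are given as a unit quaternion [x, y, z, w].
In Python, from workcell import ctrl gives the robot as it stands.
- The arm moves only by the shell command python3 -m inch 'ROWS' [FORCE]. ROWS is JSON, a list of rows, each an object with "delta_pos": the shift along the tool's x, y, z in mm, a list of three; "twist": the turn, a rotation vector about the tool's x, y, z in degrees, a list of three; "hand": the closure in counts, from 0 (fully open) to 255 (shut). In form: [{"delta_pos": [x, y, z], "twist": [wx, wy, wz], "hand": hand}, ...]. A call has 1 to 8 rows; each row shifts and turns the commanded pose from where the row before left it, along the tool's axes as they then stand; what a row does not reach is not made up. A row lasts 1/12 s, in which the tool goes at most 41.7 mm and 7.16 degrees, less where a joint would pass 70% of its speed; a pose out of reach is approached as far as the arm can. A call is refused whole if a number of a shift passes 41.7 or a number of a turn 7.16, either way. A call with a gripper value outside its range is refused whole. The fingers move at their own pace and stop on an object; FORCE is the grip in N (left out, the last holds). Time passes only in rows, so rows that do not move let the fingers close. It gives the time, the measured TCP pose, the force and the opening at its end, in the units of the state.
- ctrl.state(): the state, without advancing time (a new reading comes with each control period).
- ctrl.capture(name): name is "scene" or "top"; returns (picture, depth): 384x512x3 uint8, red, green, blue; 384x512 float32, m along the optical axis (not along the pixel's ray), 0 where there is no reading.
- ctrl.camera_params(name): a dict with "vertical_fov" (degrees; the focal length in pixels is half the picture's height over the tangent of half this angle, whatever the lens; pixels are square), "cx", "cy" (the principal point, pixels), "rvec" (rotation vector, rad) and "tvec" (3), from world to camera coordinates, as OpenCV has them. Camera axes: x right, y down, z forward; pixel columns grow to the right and rows downward; lengths in m; the calibration is good to about 2 mm. A picture is of the moment at which its call begins. camera_params takes no time and is no camera call.
- ctrl.hand_in(): hands the job in, once; it reports no verdict.
Trained networks look in the newest picture that a camera, given by its name, has taken for a name from the list of things; names that differ only in an ending like _2 or _b are one class to them, and where a whole thing is asked for, a point or a joint stands for the part that bears it (a point fixed in the world has none). Each returns a list of dicts, best first, with "p" (0 to 1); they miss things now and then, are a little off and sometimes report something else, mostly with a low value. They report only what shows in the picture. A call takes as long as a camera call.
- ctrl.masks_of(camera, name): "pixels" (384x512 bool, what is visible of it) and "extent" ([left, top, right, bottom] in pixels, round what is visible of it).
The state is a dict: "time_s": time; "qpos": joint angles; "qvel": joint speeds; "tau": joint torques, N m; "ee_pos": TCP position; "tool_rot": TCP orientation; "ft_force": force on the tool from outside, world axes, zero at the start; "torque": the same for the moment, N m; "opening": opening from 0.0 (shut) to 1.0 (fully open).
Only numpy, scipy, OpenCV 4.12 (cv2) and the standard library are available. Lean on these libraries where they do the work, as an engineer would, in place of code of your own. Each camera call takes 0.05 s, during which the arm holds its last target.

## Working session

There is one attempt and no reset: what is moved stays moved. The work goes in short steps, Python scripts to look and compute and a shell command to move; the robot and the scene stay as the last step left them, time stands still between calls to the robot, and variables do not carry over. Pictures are saved under pics/ and viewed, and the job is handed in when it is done.

```bash
ls; mkdir -p pics; cat > h.py <<'E'
import numpy as np,cv2
from workcell import ctrl
from scipy.spatial.transform import Rotation as R
def cam(n):
    p=ctrl.camera_params(n);f=192/np.tan(np.radians(p['vertical_fov'])/2)
    return f,p['cx'],p['cy'],R.from_rotvec(np.ravel(p['rvec'])).as_matrix(),np.ravel(p['tvec'])
def unproj(n,us,vs,ds):
    f,cx,cy,M,t=cam(n)
    c=np.stack([(us-cx)/f*ds,(vs-cy)/f*ds,ds],-1)
    return (c-t)@M
def proj(n,X):
    f,cx,cy,M,t=cam(n);c=np.atleast_2d(X)@M.T+t
    return np.stack([c[:,0]/c[:,2]*f+cx,c[:,1]/c[:,2]*f+cy],-1)
E
python3 - <<'E'
from h import *
s=ctrl.state();print({k:np.round(v,3).tolist() for k,v in s.items()})
for n in ['scene','top']:
    im,d=ctrl.capture(n);cv2.imwrite(f'pics/{n}0.png',im[:,:,::-1]);np.save(f'{n}0.npy',d)
    print(n,ctrl.camera_params(n))
    for k in ['mill','cap_top','ring_centre','ring_tab','cup','brush','mug']:
        r=ctrl.masks_of(n,k)
        for q in r[:2]:
            m=q['pixels'];v,u=np.nonzero(m&(d>0))
            P=unproj(n,u,v,d[v,u]) if len(u) else np.zeros((1,3))
            print(k,round(q['p'],2),q['extent'],m.sum(),np.median(P,0).round(3),P.min(0).round(3),P.max(0).round(3))
E
```

```text
pics
{'time_s': 0.0, 'qpos': [1.028, 0.359, 1.511, -0.0, 1.273, -0.115], 'qvel': [0.001, -0.001, 0.0, -0.0, -0.0, 0.001], 'tau': [-0.001, -51.538, -27.072, 0.067, 0.035, -0.0], 'ee_pos': [0.249, 0.546, 0.404], 'tool_rot': [0.149, 0.691, -0.151, 0.691], 'ft_force': [-1.02, 1.115, -0.03], 'torque': [0.061, 0.018, 0.022], 'opening': 1.004}
scene {'vertical_fov': 51.721171702591604, 'cx': 252.0395383750865, 'cy': 195.1273528197815, 'rvec': array([ 2.13296694, -0.81629193,  0.37065526]), 'tvec': array([-0.29955171,  0.25529639,  0.79503082])}
mill 0.63 [192.8, 143.0, 227.9, 199.7] 1136 [0.411 0.195 0.041] [ 0.376  0.165 -0.004] [0.561 0.369 0.131]
mill 0.6 [314.7, 240.7, 370.9, 296.2] 2351 [ 0.415 -0.26   0.055] [ 0.374 -0.323 -0.005] [ 0.512 -0.161  0.091]
cap_top 0.69 [192.4, 144.8, 223.2, 197.2] 999 [0.411 0.194 0.043] [ 0.376  0.166 -0.002] [0.478 0.251 0.131]
ring_centre 0.56 [193.9, 155.4, 219.8, 166.9] 131 [0.408 0.187 0.1  ] [0.391 0.174 0.086] [0.451 0.221 0.105]
ring_tab 0.69 [192.5, 157.9, 221.4, 171.9] 118 [0.406 0.187 0.1  ] [0.391 0.174 0.09 ] [0.451 0.22  0.105]
cup 0.87 [2
[... 680 characters left out ...]
04 0.108] [0.376 0.17  0.001] [0.468 0.255 0.135]
cap_top 0.81 [156.4, 174.7, 197.9, 212.8] 1072 [0.417 0.205 0.104] [0.378 0.168 0.003] [0.471 0.255 0.135]
ring_centre 0.47 [172.4, 177.1, 187.1, 203.3] 77 [0.404 0.187 0.102] [0.392 0.179 0.042] [0.445 0.213 0.107]
ring_tab 0.53 [157.9, 179.4, 186.2, 204.3] 181 [0.402 0.193 0.103] [0.39  0.179 0.01 ] [0.457 0.252 0.12 ]
cup 0.92 [281.9, 171.5, 321.1, 209.0] 1180 [ 0.43 -0.09  0.02] [ 0.381 -0.141 -0.005] [ 0.472 -0.041  0.065]
brush 0.56 [121.4, 147.1, 138.6, 228.1] 949 [0.413 0.336 0.012] [ 0.337  0.311 -0.005] [0.535 0.36  0.023]
mug 0.57 [348.3, 173.8, 398.1, 213.9] 1306 [ 0.419 -0.251  0.055] [ 0.376 -0.318 -0.002] [ 0.468 -0.206  0.094]
```

```bash
python3 - <<'E'
import cv2,numpy as np
a=cv2.imread('pics/scene0.png');b=cv2.imread('pics/top0.png')
A=cv2.resize(a[130:210,150:250],None,fx=4,fy=4,interpolation=cv2.INTER_CUBIC)
B=cv2.resize(b[150:230,120:220],None,fx=4,fy=4,interpolation=cv2.INTER_CUBIC)
s=np.hstack([cv2.resize(a,(400,300)),cv2.resize(b,(400,300))])
cv2.imwrite('pics/c0.png',np.vstack([np.hstack([A,B])[:, :800],s])[:600] if 0 else np.vstack([np.hstack([A,B])[:300],s]))
E
```

```text
(no output)
```

View pics/c0.png

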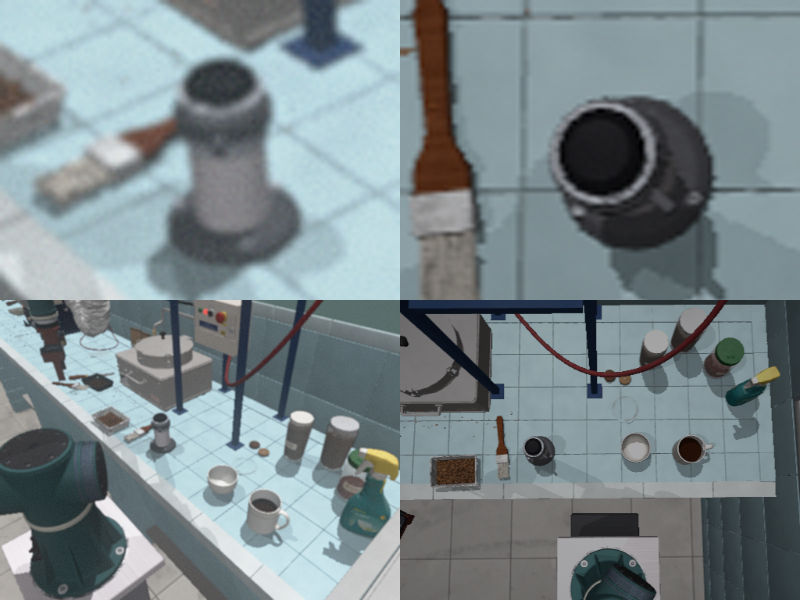

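```bash
python3 - <<'E'
from h import *
from scipy.optimize import least_squares
d=np.load('top0.npy')
v,u=np.mgrid[165:225,145:210];v=v.ravel();u=u.ravel();D=d[v,u]
P=unproj('top',u,v,D)
def circ(Q,lbl):
    f=least_squares(lambda p:np.hypot(Q[:,0]-p[0],Q[:,1]-p[1])-p[2],[.42,.21,.03],loss='soft_l1',f_scale=.001)
    print(lbl,len(Q),f.x.round(4))
cap=P[(P[:,2]>.124)];print('cap',len(cap),cap.mean(0),cap.min(0),cap.max(0))
col=P[(P[:,2]>.11)];print('col',len(col),col.mean(0),col.min(0),col.max(0))
r=P[(P[:,2]>.088)&(P[:,2]<.11)];print(r.round(3).tolist()[:80])
ds=np.load('scene0.npy')
v,u=np.mgrid[140:205,180:235];v=v.ravel();u=u.ravel();D=ds[v,u]
P=unproj('scene',u,v,D);print('scene')
for lo,hi in [(.02,.075),(.079,.09),(.093,.103),(.106,.117),(.12,.129),(.1295,.135)]:
    Q=P[(P[:,2]>lo)&(P[:,2]<hi)&(P[:,0]<.48)&(P[:,1]<.28)];print(lo,hi);circ(Q,'c')
    print(Q.mean(0).round(4))
E
```

```text
cap 351 [0.41970116 0.20901866 0.16067244] [0.30293801 0.02435141 0.12410561] [0.44706779 0.23841037 1.1557523 ]
col 549 [0.41993906 0.21010477 0.14502241] [0.30293801 0.02435141 0.11160607] [0.45279919 0.24550711 1.1557523 ]
[[0.458, 0.219, 0.099], [0.458, 0.215, 0.098], [0.455, 0.227, 0.104], [0.455, 0.225, 0.104], [0.455, 0.223, 0.104], [0.455, 0.216, 0.104], [0.454, 0.213, 0.105], [0.455, 0.211, 0.104], [0.454, 0.209, 0.104], [0.455, 0.207, 0.101], [0.455, 0.205, 0.1], [0.452, 0.204, 0.104], [0.452, 0.202, 0.107], [0.452, 0.2, 0.104], [0.45, 0.234, 0.105], [0.45, 0.2, 0.105], [0.45, 0.197, 0.105], [0.447, 0.238, 0.107], [0.448, 0.198, 0.103], [0.447, 0.195, 0.104], [0.448, 0.194, 0.097], [0.446, 0.241, 0.101], [0.445, 0.195, 0.103], [0.445, 0.193, 0.104], [0.446, 0.191, 0.099], [0.443, 0.193, 0.104], [0.443, 0.191, 0.103], [0.443, 0.188, 0.104], [0.441, 0.244, 0.101], [0.44, 0.19, 0.106], [0.441, 0.189, 0.103], [0.438, 0.19, 0.105], [0.438, 0.188, 0.107], [0.439, 0.186, 0.101], [0.436, 0.246, 0.102], [0.436, 0.189, 0.1], [0.436, 0.186, 0.102], [0.434, 0.188, 0.102], [0.434, 0.186
[... 624 characters left out ...]
[0.413, 0.184, 0.101], [0.411, 0.245, 0.102], [0.411, 0.19, 0.103], [0.41, 0.188, 0.106], [0.411, 0.186, 0.1], [0.409, 0.245, 0.104], [0.409, 0.243, 0.101], [0.409, 0.191, 0.1], [0.408, 0.188, 0.104], [0.409, 0.187, 0.098], [0.406, 0.243, 0.104], [0.406, 0.192, 0.107], [0.406, 0.19, 0.103], [0.406, 0.188, 0.105]]
scene
0.02 0.075
c 305 [0.4242 0.2144 0.0266]
[0.4127 0.1968 0.0479]
0.079 0.09
c 46 [0.4243 0.2144 0.0289]
[0.4119 0.1951 0.0834]
0.093 0.103
c 107 [0.4228 0.2123 0.031 ]
[0.4096 0.1916 0.0992]
0.106 0.117
c 107 [0.424  0.2138 0.028 ]
[0.4128 0.1978 0.1126]
0.12 0.129
c 115 [0.422  0.2128 0.0194]
[0.4181 0.2057 0.1255]
0.1295 0.135
c 39 [0.4197 0.2128 0.011 ]
[0.421  0.2126 0.1303]
```

```bash
python3 - <<'E'
from h import *
from scipy.optimize import least_squares
C=np.array([.4235,.2145])
def fixed(P,r,lbl):
    f=least_squares(lambda p:np.hypot(P[:,0]-p[0],P[:,1]-p[1])-r,C,loss='soft_l1',f_scale=.001);print(lbl,len(P),f.x.round(4))
for n in ['top','scene']:
    d=np.load(n+'0.npy');v,u=np.nonzero(d>0);P=unproj(n,u,v,d[v,u])
    rad=np.hypot(*(P[:,:2]-C).T)
    k=(rad<.06)
    for lo,hi,a,b,r in [(.095,.102,.03,.036,.033),(.108,.115,.026,.033,.0295)]:
        m=k&(P[:,2]>lo)&(P[:,2]<hi)&(rad>a)&(rad<b);fixed(P[m],r,n)
    m=k&(P[:,2]>.128);print('cap',P[m].mean(0),(P[m].min(0)+P[m].max(0))/2)
    m=(rad>.0365)&(rad<.053)&(P[:,2]>.085)&(P[:,2]<.112)
    a=np.degrees(np.arctan2(P[m,1]-C[1],P[m,0]-C[0]))
    print(np.c_[u[m],v[m],P[m].round(4),rad[m].round(4),a.round(0)])
for i,n in enumerate(['top','scene']):
    im=cv2.imread(f'pics/{n}0.png');c=proj(n,[[*C,.1]])[0].round().astype(int)
    S=32;x0,y0=c-S
    z=cv2.resize(im[y0:y0+2*S,x0:x0+2*S],None,fx=6,fy=6,interpolation=cv2.INTER_CUBIC)
    z=cv2.convertScaleAbs(z,alpha=1.8)
    for a in range(0,360,30):
        p=proj(n,[[C[0]+.049*np.cos(np.radians(a)),C[1]+.049*np.sin(np.radians(a)),.098]])[0]
        q=((p-[x0,y0]+.5)*6).astype(int);cv2.circle(z,tuple(map(int,q)),2,(0,0,255),-1);cv2.putText(z,str(a),tuple(map(int,q)),0,.35,(0,200,255),1)
    o=z if i==0 else np.hstack([o,z])
cv2.imwrite('pics/z0.png',o)
E
```

```text
top 43 [0.4239 0.2159]
top 44 [0.4239 0.2155]
cap [0.42353611 0.21574961 0.13001259] [0.42391697 0.21453393 0.13142523]
[[ 1.850e+02  1.980e+02  4.015e-01  1.837e-01  1.014e-01  3.780e-02
  -1.260e+02]
 [ 1.840e+02  1.990e+02  3.992e-01  1.859e-01  1.023e-01  3.760e-02
  -1.300e+02]
 [ 1.850e+02  1.990e+02  3.992e-01  1.836e-01  1.020e-01  3.930e-02
  -1.280e+02]
 [ 1.860e+02  1.990e+02  3.995e-01  1.819e-01  9.860e-02  4.050e-02
  -1.260e+02]
 [ 1.830e+02  2.000e+02  3.972e-01  1.886e-01  9.940e-02  3.690e-02
  -1.350e+02]
 [ 1.840e+02  2.000e+02  3.968e-01  1.858e-01  1.029e-01  3.920e-02
  -1.330e+02]
 [ 1.850e+02  2.000e+02  3.971e-01  1.840e-01  9.970e-02  4.040e-02
  -1.310e+02]
 [ 1.860e+02  2.000e+02  3.967e-01  1.811e-01  1.038e-01  4.280e-02
  -1.290e+02]
 [ 1.870e+02  2.000e+02  3.969e-01  1.791e-01  1.017e-01  4.430e-02
  -1.270e+02]
 [ 1.840e+02  2.010e+02  3.949e-01  1.863e-01  9.920e-02  4.020e-02
  -1.350e+02]
 [ 1.850e+02  2.010e+02  3.946e-01  1.835e-01  1.024e-01  4.240e-02
  -1.330e+02]
 [ 1.860e+02  2.010e+02  3.945e-01  1.811e-01  1.031e-01  4.420e-02
  -1.310e+
[... 1315 characters left out ...]
788e-01  1.000e-01  4.710e-02
  -1.310e+02]
 [ 2.050e+02  1.670e+02  3.947e-01  1.772e-01  9.990e-02  4.710e-02
  -1.280e+02]
 [ 2.060e+02  1.670e+02  3.972e-01  1.763e-01  9.920e-02  4.640e-02
  -1.250e+02]
 [ 2.040e+02  1.680e+02  3.914e-01  1.775e-01  9.810e-02  4.900e-02
  -1.310e+02]
 [ 2.050e+02  1.680e+02  3.924e-01  1.742e-01  9.940e-02  5.090e-02
  -1.280e+02]
 [ 2.060e+02  1.680e+02  3.956e-01  1.744e-01  9.770e-02  4.890e-02
  -1.250e+02]
 [ 2.040e+02  1.690e+02  3.921e-01  1.790e-01  9.390e-02  4.750e-02
  -1.320e+02]
 [ 2.050e+02  1.690e+02  3.922e-01  1.744e-01  9.620e-02  5.090e-02
  -1.280e+02]
 [ 2.060e+02  1.690e+02  3.963e-01  1.760e-01  9.330e-02  4.710e-02
  -1.250e+02]]
```

View pics/z0.png

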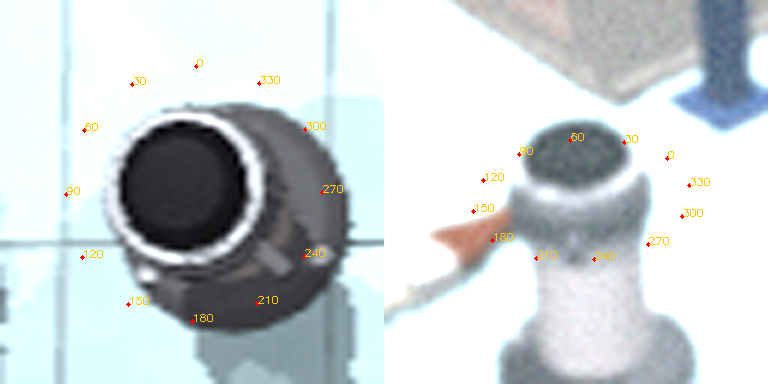

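```bash
cat > tgt.py <<'E'
from h import *
import sys
# usage: tgt.py x y z jaw_deg  -> total delta in tool frame
x,y,z,j=map(float,sys.argv[1:5])
s=ctrl.state();q=R.from_quat(s['tool_rot']);M=q.as_matrix()
jr=np.radians(j);best=None
for k in (0,np.pi):
    yv=np.array([np.cos(jr+k),np.sin(jr+k),0]);xv=np.array([0,0,-1.]);T=np.c_[xv,yv,np.cross(xv,yv)]
    rv=(q.inv()*R.from_matrix(T)).as_rotvec(degrees=True)
    print('twist tool',rv.round(2),'delta_now_frame mm',(M.T@(np.array([x,y,z])-s['ee_pos'])*1000).round(1),'delta_in_target_frame',(T.T@(np.array([x,y,z])-s['ee_pos'])*1000).round(1))
yd=M[:,1];print('jaw now',np.degrees(np.arctan2(yd[1],yd[0])).round(2),'xaxis',M[:,0].round(4),'q',np.round(s['qpos'],3),'ee',np.round(s['ee_pos'],4),'t',s['time_s'])
E
python3 tgt.py .424 .215 .33 141
```

```text
twist tool [-75.51  -0.     0.  ] delta_now_frame mm [  74.7 -228.5  296.6] delta_in_target_frame [  74.6 -344.3 -147. ]
twist tool [104.49   0.     0.  ] delta_now_frame mm [  74.7 -228.5  296.6] delta_in_target_frame [ 74.6 344.3 147. ]
jaw now 65.49 xaxis [-0.e+00 -1.e-04 -1.e+00] q [ 1.028  0.359  1.51   0.     1.273 -0.115] ee [0.2489 0.5459 0.4046] t 0.8
```

```bash
python3 -m inch '[{"delta_pos":[0,-10,13],"twist":[0,0,0],"hand":0},{"delta_pos":[0,-25,32],"twist":[0,0,0],"hand":0},{"delta_pos":[0,-29,38],"twist":[0,0,0],"hand":0},{"delta_pos":[0,-29,38],"twist":[0,0,0],"hand":0},{"delta_pos":[0,-29,38],"twist":[0,0,0],"hand":0},{"delta_pos":[0,-29,38],"twist":[0,0,0],"hand":0},{"delta_pos":[0,-29,38],"twist":[0,0,0],"hand":0},{"delta_pos":[0,-28,36],"twist":[0,0,0],"hand":0}]' 20
python3 -m inch '[{"delta_pos":[0,-20.5,25.6],"twist":[0,0,0],"hand":0},{"delta_pos":[20,0,0],"twist":[-5.5,0,0],"hand":0},{"delta_pos":[20,0,0],"twist":[-7,0,0],"hand":0},{"delta_pos":[15,0,0],"twist":[-7,0,0],"hand":0},{"delta_pos":[0,0,0],"twist":[-7,0,0],"hand":0},{"delta_pos":[0,0,0],"twist":[-7,0,0],"hand":0},{"delta_pos":[0,0,0],"twist":[-7,0,0],"hand":0},{"delta_pos":[0,0,0],"twist":[-7,0,0],"hand":0}]'
python3 -m inch '[{"delta_pos":[0,0,0],"twist":[-7,0,0],"hand":0},{"delta_pos":[0,0,0],"twist":[-7,0,0],"hand":0},{"delta_pos":[0,0,0],"twist":[-7,0,0],"hand":0},{"delta_pos":[0,0,0],"twist":[-7,0,0],"hand":0},{"delta_pos":[0,0,0],"twist":[-6,0,0],"hand":0},{"delta_pos":[0,0,0],"twist":[-1,0,0],"hand":0},{"delta_pos":[0,0,0],"twist":[0,0,0],"hand":0}]'
python3 tgt.py .424 .215 .261 141
```

```text
time_s: 1.47
ee_pos: [0.3932, 0.2722, 0.4049]
tool_rot: [0.15, 0.691, -0.15, 0.691]
ft_force: [1.6, 0.7, 0.8]
opening: 1.0
time_s: 2.13
ee_pos: [0.4075, 0.2447, 0.3495]
tool_rot: [-0.143, 0.693, 0.143, 0.692]
ft_force: [-0.1, -0.6, -0.1]
opening: 0.999
time_s: 2.72
ee_pos: [0.4076, 0.245, 0.3497]
tool_rot: [-0.342, 0.619, 0.342, 0.619]
ft_force: [0.1, -0.2, 0.4]
opening: 0.998
twist tool [ 6.87 -0.01  0.01] delta_now_frame mm [ 88.8 -29.8 -16.6] delta_in_target_frame [ 88.7 -31.6 -13. ]
twist tool [-1.7313e+02 -2.0000e-02 -1.0000e-02] delta_now_frame mm [ 88.8 -29.8 -16.6] delta_in_target_frame [88.7 31.6 13. ]
jaw now 147.87 xaxis [ 0.e+00 -2.e-04 -1.e+00] q [ 0.396  0.244  1.839 -0.     1.058 -2.185] ee [0.4076 0.245  0.3497] t 2.7167
```

```bash
python3 -m inch '[{"delta_pos":[0,-15,-8],"twist":[3.4,0,0],"hand":0},{"delta_pos":[0,-14.8,-8.6],"twist":[3.5,0,0],"hand":0},{"delta_pos":[0,0,0],"twist":[0,0,0],"hand":0},{"delta_pos":[0,0,0],"twist":[0,0,0],"hand":0}]'
python3 tgt.py .424 .215 .261 141
python3 - <<'E'
from h import *
for n in ['scene','top']:
    im,d=ctrl.capture(n);cv2.imwrite(f'pics/{n}1.png',im[:,:,::-1])
    c=proj(n,[[.424,.215,.12]])[0].round().astype(int)
    z=cv2.resize(im[max(c[1]-48,0):c[1]+48,c[0]-48:c[0]+48,::-1],(384,384),interpolation=cv2.INTER_CUBIC)
    o=z if n=='scene' else np.hstack([o,z])
cv2.imwrite('pics/z1.png',o)
E
```

```text
time_s: 3.05
ee_pos: [0.4234, 0.2146, 0.3497]
tool_rot: [-0.304, 0.638, 0.304, 0.638]
ft_force: [-0.2, -0.4, -1.6]
opening: 1.001
twist tool [-0.07 -0.   -0.01] delta_now_frame mm [88.7 -0.3  0.7] delta_in_target_frame [88.7 -0.3  0.7]
twist tool [ 1.7993e+02 -2.0000e-02  1.0000e-02] delta_now_frame mm [88.7 -0.3  0.7] delta_in_target_frame [88.7  0.3 -0.7]
jaw now 140.93 xaxis [-2.e-04  1.e-04 -1.e+00] q [ 0.323  0.243  1.841  0.     1.058 -2.136] ee [0.4234 0.2146 0.3497] t 3.05
```

View pics/z1.png

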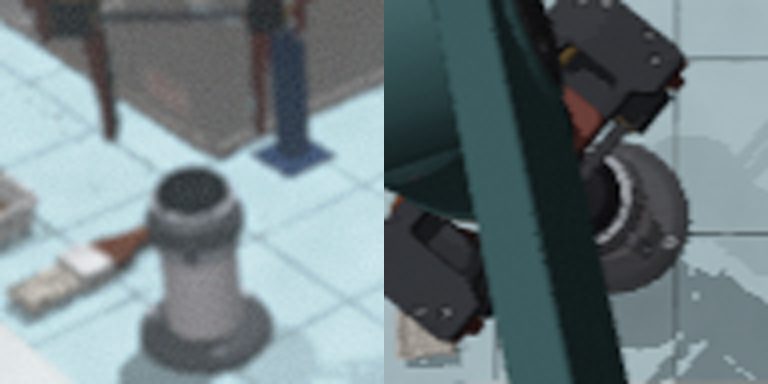

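```bash
python3 -m inch '[{"delta_pos":[12,-0.3,0.7],"twist":[0,0,0],"hand":0},{"delta_pos":[12,0,0],"twist":[0,0,0],"hand":0},{"delta_pos":[12,0,0],"twist":[0,0,0],"hand":0},{"delta_pos":[12,0,0],"twist":[0,0,0],"hand":0},{"delta_pos":[10,0,0],"twist":[0,0,0],"hand":0},{"delta_pos":[0,0,0],"twist":[0,0,0],"hand":0}]'
python3 -m inch '[{"delta_pos":[10,0,0],"twist":[0,0,0],"hand":0},{"delta_pos":[10,0,0],"twist":[0,0,0],"hand":0},{"delta_pos":[8,0,0],"twist":[0,0,0],"hand":0},{"delta_pos":[2.7,0,0],"twist":[0,0,0],"hand":0},{"delta_pos":[0,0,0],"twist":[0,0,0],"hand":0},{"delta_pos":[0,0,0],"twist":[0,0,0],"hand":0}]'
python3 tgt.py .424 .215 .261 141
python3 - <<'E'
from h import *
print(ctrl.state()['ft_force'],ctrl.state()['torque'])
for n in ['scene','top']:
    im,d=ctrl.capture(n);cv2.imwrite(f'pics/{n}2.png',im[:,:,::-1]);np.save(n+'2.npy',d)
    c=proj(n,[[.424,.215,.12]])[0].round().astype(int)
    z=cv2.resize(im[max(c[1]-32,0):c[1]+32,c[0]-32:c[0]+32,::-1],(384,384),interpolation=cv2.INTER_CUBIC)
    o=z if n=='scene' else np.hstack([o,z])
cv2.imwrite('pics/z2.png',o)
E
```

```text
time_s: 3.65
ee_pos: [0.4228, 0.2158, 0.29]
tool_rot: [-0.305, 0.639, 0.305, 0.637]
ft_force: [0.2, 0.1, 0.6]
opening: 1.003
time_s: 4.15
ee_pos: [0.424, 0.2157, 0.2612]
tool_rot: [-0.305, 0.638, 0.305, 0.638]
ft_force: [-0.4, -0.1, -0.1]
opening: 0.998
twist tool [ 0.1 -0.   0. ] delta_now_frame mm [ 0.2 -0.5 -0.5] delta_in_target_frame [ 0.2 -0.5 -0.5]
twist tool [-179.9   -0.    -0. ] delta_now_frame mm [ 0.2 -0.5 -0.5] delta_in_target_frame [0.2 0.5 0.5]
jaw now 141.1 xaxis [ 0. -0. -1.] q [ 0.325  0.376  1.93  -0.     0.835 -2.137] ee [0.424  0.2157 0.2612] t 4.15
[-0.41060126 -0.1273527  -0.11618049] [ 0.08801245  0.07091873 -0.0505221 ]
```

View pics/z2.png

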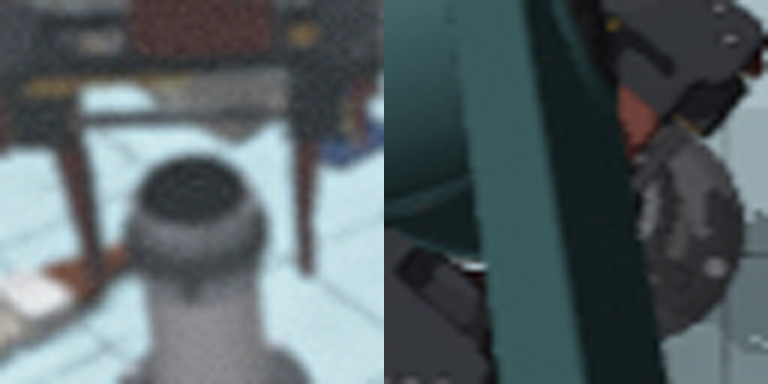

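```bash
python3 -m inch '[{"delta_pos":[0,0,0],"twist":[0,0,0],"hand":40},{"delta_pos":[0,0,0],"twist":[0,0,0],"hand":55},{"delta_pos":[0,0,0],"twist":[0,0,0],"hand":90},{"delta_pos":[0,0,0],"twist":[0,0,0],"hand":90},{"delta_pos":[0,0,0],"twist":[0,0,0],"hand":90},{"delta_pos":[0,0,0],"twist":[0,0,0],"hand":90}]' 8
python3 - <<'E'
from h import *
s=ctrl.state();print(s['ft_force'].round(2),s['torque'].round(3),s['tau'].round(3),s['opening'])
M=R.from_quat(s['tool_rot']).as_matrix();print('tool-frame F',(M.T@s['ft_force']).round(2))
E
python3 -m inch '[{"delta_pos":[0,0,0],"twist":[0,0,0],"hand":90},{"delta_pos":[0,0,0],"twist":[0,0,0],"hand":90},{"delta_pos":[0,0,0],"twist":[0,0,0],"hand":90},{"delta_pos":[0,0,0],"twist":[0,0,0],"hand":90}]' 25
cat > st.py <<'E'
from h import *
s=ctrl.state();M=R.from_quat(s['tool_rot']).as_matrix();y=M[:,1]
print('t',round(s['time_s'],2),'jaw',np.degrees(np.arctan2(y[1],y[0])).round(2),'Ft',(M.T@s['ft_force']).round(2),'Tz',s['torque'].round(3),'tau6',s['tau'][5].round(3),'op',round(s['opening'],3),'ee',s['ee_pos'].round(4))
E
python3 st.py
```

```text
time_s: 4.75
ee_pos: [0.4236, 0.2158, 0.2611]
tool_rot: [-0.304, 0.638, 0.305, 0.638]
ft_force: [-2.8, 3.4, 3.3]
opening: 0.747
[-2.79  3.41  3.27] [ 0.648  0.56  -0.078] [ -2.124 -41.497 -17.694  -1.27   -0.525  -0.084] 0.7467088404903264
tool-frame F [-3.27  4.31  0.9 ]
time_s: 5.08
ee_pos: [0.4236, 0.2158, 0.2611]
tool_rot: [-0.304, 0.638, 0.305, 0.638]
ft_force: [-3.7, 4.3, 4.8]
opening: 0.744
t 5.08 jaw 141.06 Ft [-4.82  5.58  0.98] Tz [ 0.754  0.601 -0.11 ] tau6 -0.116 op 0.744 ee [0.4236 0.2158 0.2611]
```

```bash
python3 -m inch '[{"delta_pos":[0,0.5,0],"twist":[0,0,0],"hand":90},{"delta_pos":[0,0,0],"twist":[0,0,0],"hand":90},{"delta_pos":[0,0,0],"twist":[0,0,0],"hand":90}]' 25 >/dev/null; python3 st.py
python3 -m inch '[{"delta_pos":[0,0,0],"twist":[1,0,0],"hand":90},{"delta_pos":[0,0,0],"twist":[1,0,0],"hand":90},{"delta_pos":[0,0,0],"twist":[0,0,0],"hand":90}]' 25 >/dev/null; python3 st.py
python3 -m inch '[{"delta_pos":[0,0,0],"twist":[1,0,0],"hand":90},{"delta_pos":[0,0,0],"twist":[1,0,0],"hand":90},{"delta_pos":[0,0,0],"twist":[0,0,0],"hand":90}]' 25 >/dev/null; python3 st.py
```

```text
t 5.33 jaw 141.08 Ft [-5.71  3.57  0.78] Tz [ 0.652  0.601 -0.136] tau6 -0.099 op 0.747 ee [0.4235 0.2159 0.2611]
t 5.58 jaw 139.04 Ft [-5.66  4.04 -0.27] Tz [ 0.616  0.579 -0.115] tau6 0.102 op 0.745 ee [0.4235 0.2159 0.2611]
t 5.83 jaw 137.05 Ft [-5.11  4.34  0.1 ] Tz [ 0.67   0.621 -0.114] tau6 0.102 op 0.744 ee [0.4235 0.216  0.2611]
```

```bash
for i in 1 2 3; do python3 -m inch '[{"delta_pos":[0,0,0],"twist":[2,0,0],"hand":90},{"delta_pos":[0,0,0],"twist":[0,0,0],"hand":90}]' 25 >/dev/null; python3 st.py; done
python3 - <<'E'
from h import *
for n in ['scene','top']:
    im,d=ctrl.capture(n);cv2.imwrite(f'pics/{n}3.png',im[:,:,::-1]);np.save(n+'3.npy',d)
    v,u=np.nonzero(d>0);P=unproj(n,u,v,d[v,u]);C=np.array([.424,.215])
    rad=np.hypot(*(P[:,:2]-C).T);m=(rad>.038)&(rad<.0505)&(P[:,2]>.091)&(P[:,2]<.105)
    a=np.degrees(np.arctan2(P[m,1]-C[1],P[m,0]-C[0]))
    m2=(a<-60)&(a>-175);print(n,a[m2].round(0).tolist(),np.mean(a[m2]))
    c=proj(n,[[.424,.215,.12]])[0].round().astype(int)
    z=cv2.resize(im[max(c[1]-32,0):c[1]+32,c[0]-32:c[0]+32,::-1],(384,384),interpolation=cv2.INTER_CUBIC)
    o=z if n=='scene' else np.hstack([o,z])
cv2.imwrite('pics/z3.png',cv2.convertScaleAbs(o,alpha=1.6))
E
```

```text
t 6.0 jaw 135.0 Ft [-6.13  3.41  0.51] Tz [ 0.597  0.591 -0.106] tau6 0.245 op 0.745 ee [0.4235 0.2159 0.2611]
t 6.17 jaw 133.0 Ft [-5.28  3.33  0.19] Tz [ 0.622  0.539 -0.106] tau6 0.247 op 0.747 ee [0.4235 0.2159 0.2611]
t 6.33 jaw 131.0 Ft [-5.11  3.49  0.26] Tz [ 0.631  0.548 -0.149] tau6 0.247 op 0.749 ee [0.4235 0.2159 0.2611]
scene [-68.0, -63.0, -63.0, -65.0, -62.0, -68.0, -65.0, -65.0, -67.0, -64.0, -65.0, -143.0, -139.0, -135.0, -141.0, -138.0, -134.0, -143.0, -140.0, -137.0, -135.0, -141.0, -138.0, -136.0, -138.0, -135.0] -107.17612167476886
top [-135.0, -140.0, -137.0, -135.0, -140.0, -137.0, -136.0, -144.0, -142.0, -139.0, -137.0, -145.0, -143.0, -141.0, -139.0, -145.0, -143.0, -141.0] -140.0548140998367
```

View pics/z3.png

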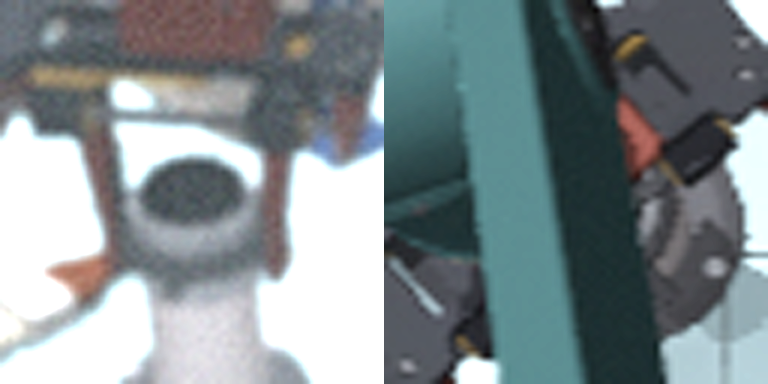

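```bash
python3 -m inch '[{"delta_pos":[0,0,0],"twist":[3,0,0],"hand":90},{"delta_pos":[0,0,0],"twist":[3,0,0],"hand":90},{"delta_pos":[0,0,0],"twist":[3,0,0],"hand":90},{"delta_pos":[0,0,0],"twist":[3,0,0],"hand":90},{"delta_pos":[0,0,0],"twist":[2,0,0],"hand":90},{"delta_pos":[0,0,0],"twist":[0,0,0],"hand":90}]' 25 >/dev/null; python3 st.py
for i in 1 2 3 4 ; do python3 -m inch '[{"delta_pos":[0,0,0],"twist":[1,0,0],"hand":90},{"delta_pos":[0,0,0],"twist":[0,0,0],"hand":90}]' 25 >/dev/null; python3 st.py; done
```

```text
t 6.93 jaw 116.98 Ft [-5.08  4.14 -1.4 ] Tz [ 0.686  0.538 -0.065] tau6 0.345 op 0.746 ee [0.4235 0.2159 0.2611]
t 7.1 jaw 116.05 Ft [-5.89  3.46 -1.39] Tz [ 0.689  0.549 -0.113] tau6 0.105 op 0.748 ee [0.4235 0.216  0.2611]
t 7.27 jaw 115.05 Ft [-6.    3.79 -1.16] Tz [ 0.601  0.492 -0.01 ] tau6 0.107 op 0.746 ee [0.4235 0.2159 0.2611]
t 7.43 jaw 114.04 Ft [-6.    4.24 -1.1 ] Tz [ 0.684  0.536 -0.128] tau6 0.107 op 0.747 ee [0.4235 0.2159 0.2611]
t 7.6 jaw 113.05 Ft [-5.47  3.63 -1.29] Tz [ 0.657  0.54  -0.044] tau6 0.107 op 0.744 ee [0.4235 0.216  0.2611]
```

```bash
cat > st.py <<'E'
from h import *
T=[];F=[];U=[]
for i in range(4):
    s=ctrl.state();M=R.from_quat(s['tool_rot']).as_matrix();y=M[:,1]
    T.append(s['torque']);F.append(M.T@s['ft_force']);U.append(s['tau'][5])
    if i<3: ctrl.capture('top')
print('t',round(s['time_s'],2),'jaw',np.degrees(np.arctan2(y[1],y[0])).round(2),'F',np.mean(F,0).round(2),'T',np.mean(T,0).round(3),'Tz',np.array(T)[:,2].round(3),'tau6',np.round(U,3),'op',round(s['opening'],3))
E
python3 -m inch '[{"delta_pos":[0,0,0],"twist":[1.2,0,0],"hand":90},{"delta_pos":[0,0,0],"twist":[0,0,0],"hand":90}]' 25 >/dev/null; python3 st.py
python3 -m inch '[{"delta_pos":[0,0,0],"twist":[1.2,0,0],"hand":90},{"delta_pos":[0,0,0],"twist":[0,0,0],"hand":90}]' 25 >/dev/null; python3 st.py
python3 -m inch '[{"delta_pos":[0,0,0],"twist":[1.2,0,0],"hand":90},{"delta_pos":[0,0,0],"twist":[0,0,0],"hand":90}]' 25 >/dev/null; python3 st.py
```

```text
t 7.92 jaw 111.87 F [-5.33  3.46 -1.31] T [ 0.682  0.539 -0.132] Tz [-0.165 -0.123 -0.147 -0.09 ] tau6 [ 0.116 -0.041 -0.101 -0.115] op 0.747
t 8.23 jaw 110.68 F [-5.33  4.01 -1.67] T [ 0.676  0.543 -0.133] Tz [-0.135 -0.094 -0.136 -0.166] tau6 [ 0.115 -0.042 -0.101 -0.115] op 0.746
t 8.55 jaw 109.48 F [-5.58  3.78 -1.89] T [ 0.668  0.532 -0.131] Tz [-0.165 -0.088 -0.107 -0.163] tau6 [ 0.115 -0.042 -0.101 -0.115] op 0.741
```

```bash

python3 -m inch '[{"delta_pos":[0,0,0],"twist":[1.2,0,0],"hand":90},{"delta_pos":[0,0,0],"twist":[0,0,0],"hand":90}]' 25 >/dev/null; python3 st.py
python3 -m inch '[{"delta_pos":[0,0,0],"twist":[1.2,0,0],"hand":90},{"delta_pos":[0,0,0],"twist":[0,0,0],"hand":90}]' 25 >/dev/null; python3 st.py
python3 -m inch '[{"delta_pos":[0,0,0],"twist":[1.2,0,0],"hand":90},{"delta_pos":[0,0,0],"twist":[0,0,0],"hand":90}]' 25 >/dev/null; python3 st.py
python3 -m inch '[{"delta_pos":[0,0,0],"twist":[1.2,0,0],"hand":90},{"delta_pos":[0,0,0],"twist":[0,0,0],"hand":90}]' 25 >/dev/null; python3 st.py
```

```text
t 8.87 jaw 108.27 F [-4.97  3.68 -1.66] T [ 0.662  0.502 -0.117] Tz [-0.117 -0.123 -0.093 -0.135] tau6 [ 0.115 -0.042 -0.101 -0.115] op 0.746
t 9.18 jaw 107.07 F [-5.43  3.2  -1.79] T [ 0.667  0.534 -0.135] Tz [-0.132 -0.144 -0.169 -0.096] tau6 [ 0.115 -0.042 -0.101 -0.115] op 0.747
t 9.5 jaw 105.88 F [-5.18  3.82 -2.01] T [ 0.666  0.518 -0.125] Tz [-0.088 -0.11  -0.122 -0.18 ] tau6 [ 0.115 -0.042 -0.101 -0.115] op 0.748
t 9.82 jaw 104.68 F [-5.88  3.9  -2.44] T [ 0.652  0.509 -0.119] Tz [-0.109 -0.076 -0.14  -0.151] tau6 [ 0.115 -0.042 -0.101 -0.115] op 0.742
```

```bash

python3 -m inch '[{"delta_pos":[0,0,0],"twist":[1.2,0,0],"hand":90},{"delta_pos":[0,0,0],"twist":[0,0,0],"hand":90}]' 25 >/dev/null; python3 st.py
```

```text
t 10.13 jaw 103.48 F [-5.72  3.4  -1.81] T [ 0.676  0.515 -0.114] Tz [-0.134 -0.102 -0.087 -0.133] tau6 [ 0.115 -0.042 -0.101 -0.115] op 0.746
```

```bash

python3 -m inch '[{"delta_pos":[0,0,0],"twist":[1.5,0,0],"hand":90},{"delta_pos":[0,0,0],"twist":[0,0,0],"hand":90}]' 25 >/dev/null; python3 st.py
python3 -m inch '[{"delta_pos":[0,0,0],"twist":[1.5,0,0],"hand":90},{"delta_pos":[0,0,0],"twist":[0,0,0],"hand":90}]' 25 >/dev/null; python3 st.py
python3 -m inch '[{"delta_pos":[0,0,0],"twist":[1.5,0,0],"hand":90},{"delta_pos":[0,0,0],"twist":[0,0,0],"hand":90}]' 25 >/dev/null; python3 st.py
```

```text
t 10.45 jaw 101.97 F [-5.19  3.44 -2.52] T [ 0.663  0.516 -0.093] Tz [-0.086 -0.09  -0.125 -0.072] tau6 [ 0.156 -0.015 -0.094 -0.114] op 0.746
t 10.77 jaw 100.47 F [-5.58  3.47 -2.23] T [ 0.673  0.487 -0.096] Tz [-0.124 -0.083 -0.099 -0.081] tau6 [ 0.156 -0.015 -0.094 -0.114] op 0.745
t 11.08 jaw 98.97 F [-4.56  3.09 -2.43] T [ 0.662  0.508 -0.127] Tz [-0.154 -0.161 -0.095 -0.097] tau6 [ 0.156 -0.015 -0.094 -0.114] op 0.741
```

```bash

python3 -m inch '[{"delta_pos":[0,0,0],"twist":[1.5,0,0],"hand":90},{"delta_pos":[0,0,0],"twist":[0,0,0],"hand":90}]' 25 >/dev/null; python3 st.py
python3 -m inch '[{"delta_pos":[0,0,0],"twist":[1.5,0,0],"hand":90},{"delta_pos":[0,0,0],"twist":[0,0,0],"hand":90}]' 25 >/dev/null; python3 st.py
python3 -m inch '[{"delta_pos":[0,0,0],"twist":[1.5,0,0],"hand":90},{"delta_pos":[0,0,0],"twist":[0,0,0],"hand":90}]' 25 >/dev/null; python3 st.py
```

```text
t 11.4 jaw 97.47 F [-5.21  3.23 -2.73] T [ 0.664  0.515 -0.131] Tz [-0.172 -0.102 -0.128 -0.121] tau6 [ 0.156 -0.015 -0.094 -0.114] op 0.745
t 11.72 jaw 95.97 F [-5.77  3.46 -3.13] T [ 0.639  0.489 -0.11 ] Tz [-0.081 -0.082 -0.119 -0.159] tau6 [ 0.156 -0.015 -0.094 -0.114] op 0.745
t 12.03 jaw 94.47 F [-5.5   3.26 -3.  ] T [ 0.663  0.493 -0.13 ] Tz [-0.101 -0.145 -0.152 -0.122] tau6 [ 0.156 -0.015 -0.094 -0.114] op 0.747
```

```bash
cat > tab.py <<'E'
from h import *
import sys
C=np.array([.424,.215])
for n in ['scene','top']:
    im,d=ctrl.capture(n);cv2.imwrite(f'pics/{n}{sys.argv[1]}.png',im[:,:,::-1])
    v,u=np.nonzero(d>0);P=unproj(n,u,v,d[v,u])
    rad=np.hypot(*(P[:,:2]-C).T);m=(rad>.038)&(rad<.0505)&(P[:,2]>.091)&(P[:,2]<.105)
    a=np.degrees(np.arctan2(P[m,1]-C[1],P[m,0]-C[0]))%360
    print(n,np.sort(a).round(0).tolist())
    c=proj(n,[[.424,.215,.12]])[0].round().astype(int)
    z=cv2.resize(im[max(c[1]-32,0):c[1]+32,c[0]-32:c[0]+32,::-1],(384,384),interpolation=cv2.INTER_CUBIC)
    o=z if n=='scene' else np.hstack([o,z])
cv2.imwrite(f'pics/z{sys.argv[1]}.png',cv2.convertScaleAbs(o,alpha=1.6))
E
python3 tab.py 4
```

```text
scene [108.0, 109.0, 109.0, 111.0, 180.0, 183.0, 183.0, 184.0, 184.0, 185.0, 186.0, 186.0, 187.0, 188.0, 189.0, 189.0, 189.0, 190.0, 190.0, 191.0, 191.0, 259.0, 259.0, 260.0, 260.0, 260.0, 261.0, 261.0, 263.0, 265.0, 265.0, 267.0, 268.0, 269.0, 269.0, 269.0, 270.0, 272.0, 274.0, 274.0, 275.0, 276.0, 276.0, 277.0, 277.0, 279.0, 279.0, 280.0, 282.0, 284.0, 285.0, 285.0, 286.0, 286.0, 289.0, 289.0]
top []
```

View pics/z4.png

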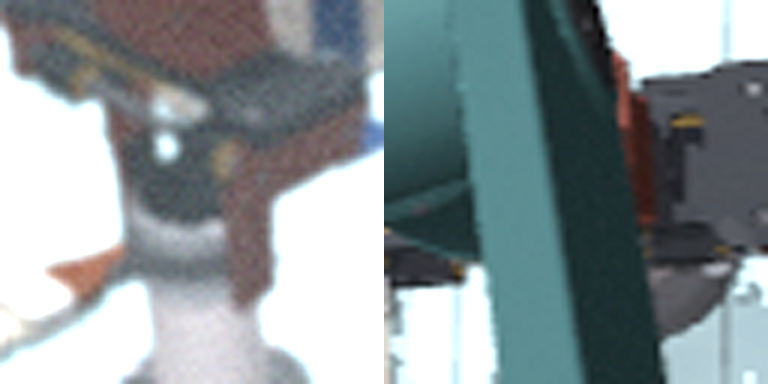

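```bash

python3 -m inch '[{"delta_pos":[0,0,0],"twist":[1.5,0,0],"hand":90},{"delta_pos":[0,0,0],"twist":[0,0,0],"hand":90}]' 25 >/dev/null; python3 st.py
python3 -m inch '[{"delta_pos":[0,0,0],"twist":[1.5,0,0],"hand":90},{"delta_pos":[0,0,0],"twist":[0,0,0],"hand":90}]' 25 >/dev/null; python3 st.py
python3 -m inch '[{"delta_pos":[0,0,0],"twist":[1.5,0,0],"hand":90},{"delta_pos":[0,0,0],"twist":[0,0,0],"hand":90}]' 25 >/dev/null; python3 st.py
```

```text
t 12.45 jaw 92.97 F [-5.99  3.41 -2.69] T [ 0.67   0.512 -0.128] Tz [-0.143 -0.113 -0.137 -0.118] tau6 [ 0.156 -0.015 -0.094 -0.114] op 0.747
t 12.77 jaw 91.47 F [-4.98  3.26 -3.12] T [ 0.654  0.482 -0.107] Tz [-0.069 -0.149 -0.099 -0.11 ] tau6 [ 0.156 -0.015 -0.094 -0.114] op 0.741
t 13.08 jaw 89.97 F [-5.7   2.88 -3.17] T [ 0.658  0.504 -0.124] Tz [-0.14  -0.097 -0.147 -0.113] tau6 [ 0.156 -0.015 -0.094 -0.114] op 0.743
```

```bash

python3 -m inch '[{"delta_pos":[0,0,0],"twist":[1.5,0,0],"hand":90},{"delta_pos":[0,0,0],"twist":[0,0,0],"hand":90}]' 25 >/dev/null; python3 st.py
python3 -m inch '[{"delta_pos":[0,0,0],"twist":[1.5,0,0],"hand":90},{"delta_pos":[0,0,0],"twist":[0,0,0],"hand":90}]' 25 >/dev/null; python3 st.py
python3 -m inch '[{"delta_pos":[0,0,0],"twist":[1.5,0,0],"hand":90},{"delta_pos":[0,0,0],"twist":[0,0,0],"hand":90}]' 25 >/dev/null; python3 st.py
```

```text
t 13.4 jaw 88.48 F [-5.67  2.75 -3.26] T [ 0.666  0.483 -0.108] Tz [-0.119 -0.156 -0.079 -0.079] tau6 [ 0.156 -0.015 -0.094 -0.114] op 0.747
t 13.72 jaw 86.97 F [-5.4   2.94 -3.25] T [ 0.689  0.5   -0.099] Tz [-0.087 -0.129 -0.058 -0.124] tau6 [ 0.156 -0.015 -0.094 -0.114] op 0.742
t 14.03 jaw 85.48 F [-4.99  2.97 -2.83] T [ 0.665  0.497 -0.097] Tz [-0.096 -0.129 -0.077 -0.084] tau6 [ 0.202  0.027 -0.053 -0.073] op 0.747
```

```bash

python3 -m inch '[{"delta_pos":[0,0,0],"twist":[1,0,0],"hand":90},{"delta_pos":[0,0,0],"twist":[0,0,0],"hand":90}]' 25 >/dev/null; python3 st.py
python3 -m inch '[{"delta_pos":[0,0,0],"twist":[0.7,0,0],"hand":90},{"delta_pos":[0,0,0],"twist":[0,0,0],"hand":90}]' 25 >/dev/null; python3 st.py
```

```text
t 14.35 jaw 84.49 F [-5.37  3.09 -3.4 ] T [0.663 0.493 0.022] Tz [ 0.025  0.045 -0.014  0.032] tau6 [0.24  0.065 0.018 0.009] op 0.747
t 14.67 jaw 83.81 F [-5.16  3.45 -3.4 ] T [0.694 0.508 0.14 ] Tz [0.196 0.125 0.118 0.12 ] tau6 [0.311 0.172 0.133 0.132] op 0.745
```

```bash

python3 -m inch '[{"delta_pos":[0,0,0],"twist":[0.2,0,0],"hand":90},{"delta_pos":[0,0,0],"twist":[0.2,0,0],"hand":90},{"delta_pos":[0,0,0],"twist":[0.2,0,0],"hand":90},{"delta_pos":[0,0,0],"twist":[0.2,0,0],"hand":90},{"delta_pos":[0,0,0],"twist":[0,0,0],"hand":90}]' 25 >/dev/null; python3 st.py
```

```text
t 15.23 jaw 83.04 F [-5.22  3.49 -3.47] T [0.725 0.518 0.34 ] Tz [0.313 0.338 0.333 0.375] tau6 [0.379 0.339 0.329 0.329] op 0.746
```

```bash
python3 -m inch '[{"delta_pos":[0,0,0],"twist":[-3,0,0],"hand":90},{"delta_pos":[0,0,0],"twist":[-6,0,0],"hand":90},{"delta_pos":[0,0,0],"twist":[-6,0,0],"hand":90},{"delta_pos":[0,0,0],"twist":[-6,0,0],"hand":90},{"delta_pos":[0,0,0],"twist":[-6,0,0],"hand":90},{"delta_pos":[0,0,0],"twist":[-6,0,0],"hand":90},{"delta_pos":[0,0,0],"twist":[-5,0,0],"hand":90},{"delta_pos":[0,0,0],"twist":[-4,0,0],"hand":90}]' 25 >/dev/null
python3 -m inch '[{"delta_pos":[0,0,0],"twist":[-3,0,0],"hand":90},{"delta_pos":[0,0,0],"twist":[-1.5,0,0],"hand":90},{"delta_pos":[0,0,0],"twist":[-0.5,0,0],"hand":90},{"delta_pos":[0,0,0],"twist":[-0.2,0,0],"hand":90},{"delta_pos":[0,0,0],"twist":[0,0,0],"hand":90},{"delta_pos":[0,0,0],"twist":[0,0,0],"hand":90}]' 25; python3 st.py
```

```text
time_s: 16.4
ee_pos: [0.4235, 0.2159, 0.2611]
tool_rot: [-0.243, 0.664, 0.243, 0.664]
ft_force: [-3.5, 3.0, 5.1]
opening: 0.743
t 16.55 jaw 130.19 F [-5.33  4.35 -0.63] T [ 0.67   0.575 -0.039] Tz [-0.06   0.004 -0.058 -0.04 ] tau6 [-0.042 -0.041 -0.041 -0.042] op 0.744
```

```bash
python3 tab.py 5
```

```text
scene [142.0, 144.0, 146.0, 146.0, 146.0, 147.0, 148.0, 150.0, 216.0, 216.0, 217.0, 218.0, 218.0, 219.0, 220.0, 220.0, 221.0, 221.0, 222.0, 223.0, 223.0, 223.0, 224.0, 225.0, 225.0, 226.0, 292.0, 292.0, 292.0, 293.0, 293.0, 293.0, 293.0, 294.0, 296.0, 297.0, 298.0, 310.0, 315.0, 317.0, 317.0]
top [214.0, 216.0, 216.0, 217.0, 218.0, 219.0, 220.0, 221.0, 221.0, 222.0, 222.0, 223.0]
```

```bash
python3 -m inch '[{"delta_pos":[0,0,0],"twist":[0,0,0],"hand":30},{"delta_pos":[0,0,0],"twist":[0,0,0],"hand":0},{"delta_pos":[0,0,0],"twist":[0,0,0],"hand":0},{"delta_pos":[0,0,0],"twist":[0,0,0],"hand":0},{"delta_pos":[0,0,0],"twist":[0,0,0],"hand":0},{"delta_pos":[0,0,0],"twist":[0,0,0],"hand":0}]'
python3 tab.py 6
python3 -m inch '[{"delta_pos":[-5,0,0],"twist":[0,0,0],"hand":0},{"delta_pos":[-12,0,0],"twist":[0,0,0],"hand":0},{"delta_pos":[-20,0,0],"twist":[0,0,0],"hand":0},{"delta_pos":[-25,0,0],"twist":[0,0,0],"hand":0},{"delta_pos":[-25,0,0],"twist":[0,0,0],"hand":0},{"delta_pos":[-20,0,0],"twist":[0,0,0],"hand":0},{"delta_pos":[-8,0,0],"twist":[0,0,0],"hand":0},{"delta_pos":[0,0,0],"twist":[0,0,0],"hand":0}]'
python3 tab.py 7
```

```text
time_s: 17.15
ee_pos: [0.4236, 0.2157, 0.2608]
tool_rot: [-0.243, 0.664, 0.243, 0.664]
ft_force: [0.7, -0.2, -1.1]
opening: 0.999
scene [118.0, 120.0, 123.0, 127.0, 129.0, 131.0, 135.0, 136.0, 138.0, 140.0, 141.0, 142.0, 142.0, 143.0, 144.0, 144.0, 145.0, 145.0, 145.0, 145.0, 148.0, 215.0, 217.0, 217.0, 217.0, 218.0, 219.0, 219.0, 220.0, 220.0, 221.0, 221.0, 222.0, 222.0, 223.0, 223.0, 224.0, 225.0, 225.0, 225.0, 225.0, 295.0, 296.0, 296.0, 297.0, 297.0, 298.0, 298.0]
top [214.0, 215.0, 216.0, 217.0, 217.0, 218.0, 218.0, 219.0, 219.0, 220.0, 220.0, 221.0, 221.0, 222.0, 223.0, 223.0]
time_s: 17.92
ee_pos: [0.4242, 0.2161, 0.378]
tool_rot: [-0.243, 0.662, 0.243, 0.666]
ft_force: [0.0, -0.8, -0.5]
opening: 1.002
scene [215.0, 216.0, 218.0, 219.0, 219.0, 220.0, 220.0, 221.0, 222.0, 222.0, 223.0, 223.0, 225.0, 225.0, 225.0, 225.0]
top [213.0, 214.0, 215.0, 215.0, 216.0, 217.0, 217.0, 218.0, 219.0, 219.0, 219.0, 220.0, 220.0, 221.0, 222.0, 223.0, 223.0]
```

View pics/z7.png

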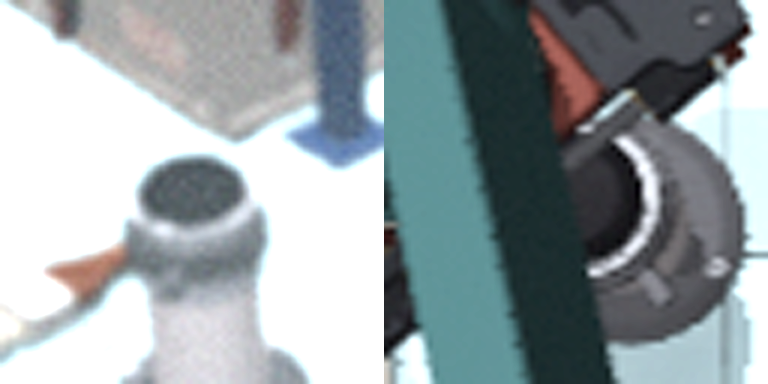

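The gripper is clear above the mill. The tab shows in the top view at crop (655,285), about 219–221°, which is where the jaw angle puts it. Brush and mill are unmoved.

```bash
python3 -m inch '[{"delta_pos":[0,0,0],"twist":[0,0,0],"hand":0},{"delta_pos":[0,0,0],"twist":[0,0,0],"hand":0},{"delta_pos":[0,0,0],"twist":[0,0,0],"hand":0}]'; python3 -c "
from workcell import ctrl
print(ctrl.hand_in())"
```

```text
time_s: 18.27
ee_pos: [0.4232, 0.2157, 0.3748]
tool_rot: [-0.243, 0.665, 0.243, 0.663]
ft_force: [-0.2, -0.5, -0.9]
opening: 0.998
the job is handed in; nothing more can be done
None
```

I found the mill's zero, turned the ring back about an eighth of a turn, let go and handed the job in at 18.3 s.

- **Touch:** I gripped the ring across its diameter at 25 N and turned it clockwise in small steps. The burrs began to touch about 55.5° from the start, at a jaw angle of about 85.6°. I stopped roughly 2.5° past that. The added resistance there was between 0.22 and 0.46 N m, probably about 0.28, so the burrs had touched without being forced.
- **Back-off:** I turned anticlockwise to a jaw angle of 130.2°. That is about 44.6° from first contact, or 45.6° from the point where 0.1 N m more counts as touching.
- **After letting go:** I opened the gripper and lifted straight up. The wrist force is back to noise, and the tab is at about 219–221° in both cameras. That matches the jaw angle to within 1–2°, so the ring didn't slip in the grip or move on release.
- **Mismatch:** The resting torque while turning showed about −0.12 N m instead of the +0.12 expected from friction. I took this as the arm settling back slightly after each step. It makes the contact angle uncertain by about ±0.3°.
- **Bystanders:** I never went near the cup, brush or mug, but I did not measure their positions again at the end.

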